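# Take a jar from the pedal-lid spice caddy

### The job

Press the red pedal of the spice caddy all the way down so that its clear lid swings fully open. Lift the spice jar with the dark blue cap straight up out from between its neighbours and stand it upright on the round cork trivet, well within its edge. Then ease the pedal slowly back up, over two seconds or more, until the lid is fully shut without a bang; work the lid by its pedal only and leave everything else where it is.

Things in the scene. Friction and masses are not known exactly. Their poses are not given: they have to be found in the camera images.
- caddy: White spice caddy, fixed, 130 (its x) x 150 (its y) x 60 mm without the lid. Origin: centre of its underside, on the worktop; x points to its back (hinge), the pedal sticks out on the -x side.
- pockets (a point): Centre of the middle pocket's floor, 30 mm above the worktop. Three 40 mm square pockets at 44 mm pitch along the caddy's y, in a grey insert whose top is 56 mm above the worktop, each hold a spice jar with 2 mm play all round; 40 to 52 mm of it stands out. Neighbouring jars are 8 mm apart, so grip a jar along the caddy's x: front and back are free once the lid is open.
- lid (a joint): Hinge of the clear hood-shaped lid (130 x 150 x 58 mm, thin steel rim) along the caddy's back top edge (x = 65, z = 60 mm in its frame). 0 rad shut, 2.1 rad fully open, leaning back behind the caddy. Rigidly linked to the pedal: lid = 5.83 x pedal. Shut in less than about a second, it bangs.
- pedal (a joint): Hinge of the pedal, axis along the caddy's y at x = -30, z = 30 mm in the caddy frame. 0 rad pedal fully up (lid shut), 0.36 rad fully down (lid open). It has friction and no spring: it stays, with the lid, where it is left. Moving it takes about 5 to 8 N at the pad, either way.
- pedal_pad (a point): Centre of the red pedal pad: 34 mm long (along the caddy's x), 40 mm wide (along its y), 10 mm thick, 100 mm from the pedal's axis, 46 mm clear of the caddy's front. It can overhang the worktop's front edge; it is about 48 mm above worktop level when up and 12 mm when down. It can be pressed from above and pinched by its two sides to be raised.
- lid_front (a point): Middle of the lid's front face, 29 mm above its lower rim.
- blue_jar: Spice jar with dark blue cap and dark blue contents, round, 36 mm diameter, 78 mm tall, about 80 g. Origin: centre of its underside; z up its axis. In one of the three pockets, which one varies.
- red_jar: Neighbouring spice jar with red cap, 36 mm diameter, 76 mm tall; origin as above. Stays in its pocket.
- green_jar: Neighbouring spice jar with dark green cap, 36 mm diameter, 70 mm tall; origin as above. Stays in its pocket.
- garlic: Garlic bulb, 53 mm, left of and behind the caddy. Origin: centre of its underside.
- salt: Salt shaker, 44 mm diameter, 90 mm tall, on the worktop's front strip to the right of the pedal. Origin: centre of its underside.
- white_cap_jar: Low orange jar with a broad white cap, 52 mm diameter, 70 mm tall, on the worktop's front strip, right of the pedal. Origin: centre of its underside.
- trivet: Round cork trivet with a thin wooden rim band, fixed on the worktop to the left of the caddy, 130 mm diameter, 10 mm thick, flat on top. Origin: centre of its underside; top face at z = 10 mm.
There are look-alikes about, which are no part of the job. Several things look just like the trivet: the one meant starts farthest from the robot's base.

How it is judged:
By the outcome, as a careful person would: the job done as asked, in the order asked, and still so for the second after the job is handed in, with the robot touching nothing.
It also fails if it takes over 72 s, if anything falls off the work surface, if the arm or the gripper's body presses on something with over 40 N, if the wrist force passes 120 N, or if a joint passes its speed limit or range.

### The arm

A 6-joint arm with a two-finger parallel gripper is mounted at the origin on a cart in front of the work surface, level with it; the furniture and walls round the work are solid. World frame = base frame: x ahead of the robot, y to its left, z up, the work surface at z = 0. Lengths are in m, angles in rad, forces in N, time in s.
With the tool pointing down it reaches from about 0.275 to 0.75 m from the base axis. Payload 10.2 kg.
Tool frame: the origin (TCP) lies between the finger pads; the fingertips stand 8 mm ahead of it and the grasp point (between the pads) lies 11 mm behind it (tcp_to_tips is the distance from the TCP to the fingertips, in m); z points along the fingers, x is the direction in which the jaws open and shut, and the axes are right-handed (so a half turn about z gives the same grasp; the last joint's range is limited). The gripper opens to 85 mm and grips with 20 to 120 N. Pads are 22 mm wide; open, the fingers measure 114 mm over their backs; the gripper's body (76 mm by 85 mm) begins 54 mm behind the grasp point. The pads swing forward as they close: fully open they stand 13 mm farther back than shut.
Start: joints at [-1.453, 0.313, 1.498, -0, 1.331, -0.223], TCP at [0.175, -0.495, 0.239] pointing down, gripper open.
Joint ranges: [-2.94, 2.94], [-0.97, 2.17], [0.19, 2.56], [-1.23, 4.37], [0.02, 3.11], [-2.88, 2.88]. Speed limits (rad/s): [2.39, 2.39, 3.01, 3.14, 3.14, 3.14].

### API

Orientations are given as a unit quaternion [w, x, y, z].
In Python, from rig import * gives the robot as it stands.
- The arm moves only by the tool apply_moves, never from a script. Its argument "increments" is a list of rows, each an object with "translation": the shift along the tool's x, y, z in m, a list of three; "angular": the turn, a rotation vector about the tool's x, y, z in units of 5 degrees (1.0 is 5 degrees), a list of three; "jaw": the closure, from 0 (fully open) to 1 (shut). A call has 1 to 5 rows; each row is the pose to reach, as a shift and turn from the pose commanded when the call began, along the tool's axes at that moment; what a row does not reach only later rows make up. A row lasts 1/12 s, in which the tool goes at most 41.7 mm and 7.16 degrees, less where a joint would pass 70% of its speed; a pose out of reach is approached as far as the arm can. A call with a gripper value outside its range is refused whole. The fingers move at their own pace and stop on an object; "force" is the grip in N (left out, the last holds). Time passes only in rows, so rows that repeat a pose let the fingers close. It gives the time, the measured TCP pose, the force and the opening at its end, in the units of the state.
- read_state(): the state, without advancing time (a new reading comes with each control period).
- read_camera(name): name is "side" or "top"; returns a dict with "img" (400x640x3 uint8, blue, green, red), "camera_matrix" (3x3 intrinsics, pixels), "T" (4x4, takes a point from camera to world coordinates). Camera axes: x right, y down, z forward; pixel columns grow to the right and rows downward; lengths in m; the calibration is good to about 2 mm. A picture is of the moment at which its call begins. There is no depth.
- sign_off(): hands the job in, once; it reports no verdict.
The state is a dict: "t": time; "joints": joint angles; "qvel": joint speeds; "tau": joint torques, N m; "position": TCP position; "eef_rot": TCP orientation; "force": force on the tool from outside, world axes, zero at the start; "wrist_torque": the same for the moment, N m; "grip_width": finger opening in m.
Only numpy, scipy, OpenCV 4.12 (cv2) and the standard library are available. Lean on these libraries where they do the work, as an engineer would, in place of code of your own. Each camera call takes 0.05 s, during which the arm holds its last target. There are 200 camera calls.

## Working session

There is one attempt and no reset: what is moved stays moved. The work goes in short steps, Python scripts to look and compute and a tool call to move; the robot and the scene stay as the last step left them, time stands still between calls to the robot, and variables do not carry over. Pictures are saved under pics/ and viewed, about 8 in all and at most 12, crops included, and the job is handed in when it is done.

Besides the shell and the picture viewer there is one more tool, called after "Emit:" as a command line: name --argument value ..., lists and objects as JSON in quotes. apply_moves: Moves the arm, as the interface text tells. Its arguments: {"type":"object","properties":{"increments":{"type":"array","items":{"type":"object","properties":{"translation":{"type":"array","items":{"type":"number"}},"angular":{"type":"array","items":{"type":"number"}},"jaw":{"type":"number"}}}},"force":{"type":"number"}},"required":["increments"]}

```bash
ls; mkdir -p pics
python3 - <<'E'
from rig import *
import cv2
for n in("side","top"):
    c=read_camera(n);cv2.imwrite(f"pics/{n}0.png",c["img"]);print(n,c["camera_matrix"].round(1).tolist(),c["T"].round(4).tolist())
print(read_state())
E
```

```text
pics
side [[467.5, 0.0, 315.8], [0.0, 467.5, 195.2], [0.0, 0.0, 1.0]] [[-0.8277, -0.2661, 0.4941, -0.0748], [-0.5607, 0.3578, -0.7467, 0.95], [0.0219, -0.8951, -0.4454, 0.5931], [0.0, 0.0, 0.0, 1.0]]
top [[513.7, 0.0, 313.1], [0.0, 513.7, 198.6], [0.0, 0.0, 1.0]] [[-0.0076, -0.9981, 0.0612, 0.3887], [-1.0, 0.0076, -0.0005, 0.0978], [0.0, -0.0612, -0.9981, 1.6009], [0.0, 0.0, 0.0, 1.0]]
{'t': 0.1, 'joints': array([-1.45337639e+00,  3.13379937e-01,  1.49836556e+00,  7.59921634e-06,
        1.33100272e+00, -2.23430832e-01]), 'qvel': array([ 0.00068693, -0.00027055, -0.00341145, -0.00177125, -0.00143903,
       -0.00305267]), 'tau': array([ 2.57645253e-03, -4.12897968e+01, -2.60144001e+01, -2.44244375e-04,
        2.94971440e-03, -1.41362182e-05]), 'position': array([ 0.17544997, -0.49457863,  0.23879784]), 'eef_rot': array([-4.32092857e-04,  8.16788493e-01, -5.76936932e-01, -3.83590357e-04]), 'force': array([-0.35498614,  0.38468094, -0.57752566]), 'wrist_torque': array([-0.03909706, -0.01804043, -0.04574763]), 'grip_width': 0.08544913020489862}
```

View pics/top0.png

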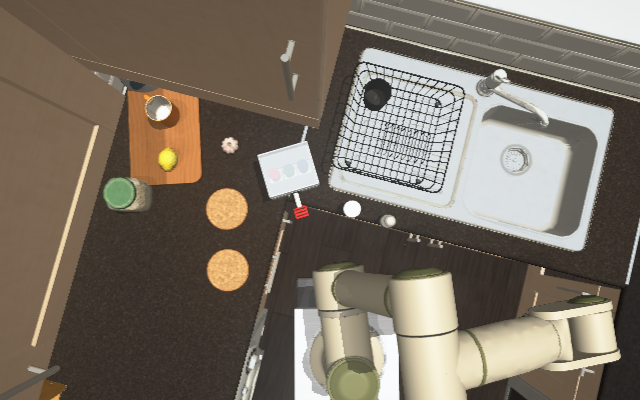

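View pics/side0.png

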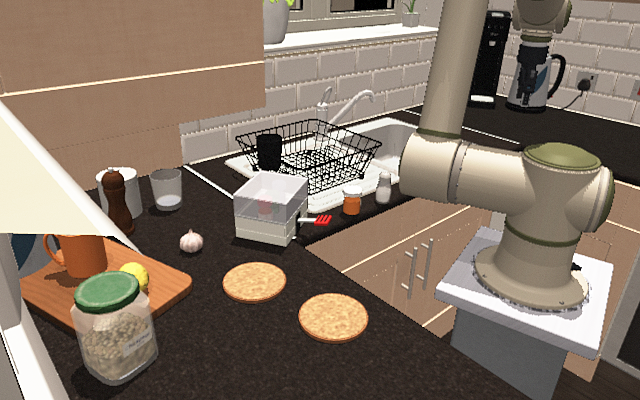

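Look-alikes for the trivet: top px (227,209) and (228,270). The base projects to about (344,354), so (227,209) is farther away and is the one meant. I'll confirm it in an enlarged crop.

```bash
cat > h.py <<'E'
from rig import *
import cv2, numpy as np
from scipy.spatial.transform import Rotation as R
np.set_printoptions(precision=4,suppress=True)
def cast(c,uv,z):
    d=c["T"][:3,:3]@np.linalg.solve(c["camera_matrix"],[uv[0],uv[1],1.]);o=c["T"][:3,3]
    return o+d*(z-o[2])/d[2]
def proj(c,p):
    q=c["camera_matrix"]@(c["T"][:3,:3].T@(np.array(p)-c["T"][:3,3]));return q[:2]/q[2]
def tri(c1,u1,c2,u2):
    A=[];b=[]
    for c,u in((c1,u1),(c2,u2)):
        d=c["T"][:3,:3]@np.linalg.solve(c["camera_matrix"],[u[0],u[1],1.]);d/=np.linalg.norm(d)
        P=np.eye(3)-np.outer(d,d);A.append(P);b.append(P@c["T"][:3,3])
    return np.linalg.lstsq(np.vstack(A),np.hstack(b),rcond=None)[0]
def mask(im,lo,hi):return cv2.inRange(cv2.cvtColor(im,cv2.COLOR_BGR2HSV),lo,hi)
def blobs(m,a=20):
    n,l,s,c=cv2.connectedComponentsWithStats(m);return [(s[i].tolist(),c[i].round(1).tolist()) for i in range(1,n) if s[i][4]>=a]
E
python3 - <<'E'
from h import *
t=read_camera("top");s=read_camera("side")
print("base",proj(t,[0,0,0]))
for n,c in(("t",t),("s",s)):
    m=mask(c["img"],(0,170,90),(5,255,255))|mask(c["img"],(176,170,90),(180,255,255))
    print(n,"red",blobs(m,15))
    print("cork",blobs(mask(c["img"],(8,60,120),(22,200,255)),600))
a=cv2.resize(t["img"][130:290,200:340],None,fx=3.4,fy=3.4,interpolation=cv2.INTER_CUBIC)
b=cv2.resize(s["img"][150:260,220:410],None,fx=2,fy=2,interpolation=cv2.INTER_CUBIC)
cv2.imwrite("pics/crop1.png",a)
cv2.imwrite("pics/crop2.png",cv2.resize(s["img"][155:260,220:410],None,fx=4,fy=4,interpolation=cv2.INTER_CUBIC))
E
```

```text
base [346.0477 356.9021]
t red [([293, 206, 16, 13, 107], [300.7, 212.3])]
cork [([320, 0, 31, 111, 1287], [332.8, 41.2]), ([40, 59, 85, 73, 2958], [85.9, 95.3]), ([127, 88, 75, 122, 5645], [163.3, 141.0]), ([0, 98, 114, 251, 16133], [46.6, 198.1]), ([206, 188, 42, 42, 1386], [226.4, 208.5]), ([207, 249, 42, 42, 1406], [227.4, 269.6])]
s red [([314, 215, 18, 11, 150], [322.5, 220.1])]
cork [([0, 0, 331, 95, 20628], [122.9, 39.1]), ([0, 62, 266, 129, 17596], [132.4, 117.4]), ([575, 179, 65, 175, 3969], [615.7, 242.8]), ([305, 198, 187, 140, 11864], [405.6, 254.8]), ([19, 234, 173, 146, 8882], [99.8, 294.9]), ([222, 262, 64, 39, 1949], [253.7, 281.0]), ([298, 293, 71, 48, 2619], [332.8, 316.5]), ([563, 352, 37, 30, 615], [580.6, 365.6])]
```

View pics/crop1.png

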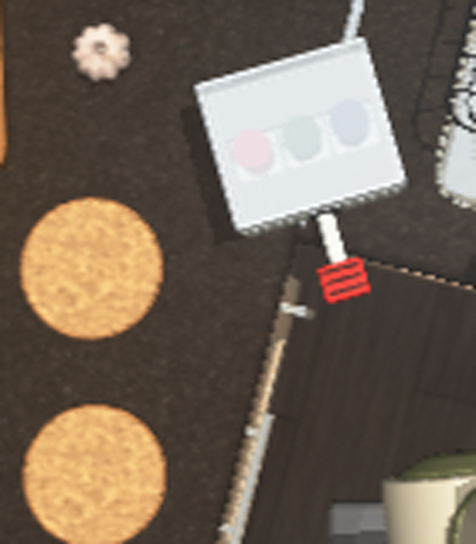

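View pics/crop2.png

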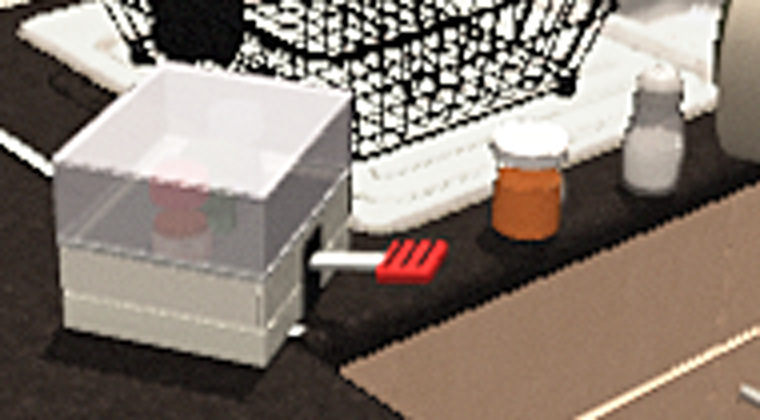

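Top crop: the intended trivet is at crop (92,268), i.e. top px (227,209). The second one, at (94,475), is nearer the base. Through the lid I see, left to right, red, green and blue jars, so blue is in the rightmost (−y) pocket. The side crop shows the pedal at side px (322,220).

```bash
cat >> h.py <<'E'
def go(p,yaw=None):
    """tool-frame move from measured pose to world p, jaw axis yaw, pointing down"""
    s=read_state();q=s["eef_rot"];r=R.from_quat([q[1],q[2],q[3],q[0]])
    if yaw is None: tgt=r
    else:
        x=np.array([np.cos(yaw),np.sin(yaw),0]);z=np.array([0,0,-1.]);tgt=R.from_matrix(np.c_[x,np.cross(z,x),z])
    return r.inv().apply(np.array(p)-s["position"])*1e3,(r.inv()*tgt).as_rotvec(degrees=True)/5
E
python3 - <<'E'
from h import *
t=read_camera("top");s=read_camera("side")
k=np.array([(195,87),(363,40),(406,186),(242,236)])/3.4+[200,130]
P=np.array([cast(t,u,.118) for u in k]);print(P)
BL,BR,FR,FL=P[:,:2]
print("sizes",np.linalg.norm(BL-BR),np.linalg.norm(FL-FR),np.linalg.norm(BL-FL),np.linalg.norm(BR-FR))
x=(BL+BR-FL-FR);y=BL+FL-BR-FR
print("yaw",np.degrees([np.arctan2(x[1],x[0]),np.arctan2(-y[0],y[1])]))
c=P[:,:2].mean(0);print("caddy",c)
print("pad tri",tri(t,(300.7,212.3),s,(322.5,220.1)),"cast",cast(t,(300.7,212.3),.053))
print("trivets top",cast(t,(226.4,208.5),.01),cast(t,(227.4,269.6),.01),"side",cast(s,(253.7,281),.01))
# whole frame mean of side check
for yaw in np.radians([16,17.5]):
    u=np.array([np.cos(yaw),np.sin(yaw)]);v=np.array([-u[1],u[0]])
    print("from caddy: pad",c-128*u/1e3,"jar pockets x?",c,c-.044*v)
w=[cast(t,u,.103) for u in np.array([(253,151),(301,136),(349,121)])/3.4+[200,130]];print("caps",w)
E
```

```text
[[0.606  0.2584 0.118 ]
 [0.6454 0.1145 0.118 ]
 [0.5197 0.0787 0.118 ]
 [0.4781 0.2185 0.118 ]]
sizes 0.1492135772816861 0.14589270067308532 0.1339856290058051 0.13074007501991688
yaw [16.5988 15.9409]
caddy [0.5623 0.1675]
pad tri [0.443  0.1353 0.0474] cast [0.4424 0.135  0.053 ]
trivets top [0.4574 0.3662 0.01  ] [0.2693 0.3626 0.01  ] side [0.4536 0.3728 0.01  ]
from caddy: pad [0.4393 0.1322] jar pockets x? [0.5623 0.1675] [0.5744 0.1252]
from caddy: pad [0.4402 0.129 ] jar pockets x? [0.5623 0.1675] [0.5755 0.1256]
caps [array([0.5523, 0.2101, 0.103 ]), array([0.565 , 0.1687, 0.103 ]), array([0.5776, 0.1272, 0.103 ])]
```

Run:
```python
from h import *
print(go([.442,.134,.10],np.radians(-73.7)))
```

```text
(array([-503.4569, -461.341 ,  139.3515]), array([-0.0009,  0.0046,  0.6447]))
```

Emit:
apply_moves --increments '[{"translation":[-25,-23,0],"angular":[0,0,0.1],"jaw":1},{"translation":[-50,-46,0],"angular":[0,0,0.2],"jaw":1},{"translation":[-76,-69,0],"angular":[0,0,0.3],"jaw":1},{"translation":[-101,-92,0],"angular":[0,0,0.4],"jaw":1},{"translation":[-126,-115,0],"angular":[0,0,0.6],"jaw":1}]'

```text
t: 0.72
position: [0.2568, -0.301, 0.2392]
eef_rot: [-0.0, 0.801, -0.599, 0.0]
force: [1.3, 0.8, 0.0]
grip_width: 0.0252
```

I gave millimetres where the interface takes metres. The row cap clipped the move to about 210 mm along the intended line, so no harm was done. I'll use metres from here and re-measure first.

```bash
sed -i 's/\*1e3,(r.inv/,(r.inv/' h.py
python3 - <<'E'
from h import *
print(go([.442,.134,.10],np.radians(-73.7)), read_state()["qvel"])
E
```

```text
(array([-0.3647, -0.3009,  0.1392]), array([-0.0014, -0.0002,  0.0319])) [ 0.9069 -0.5669  0.5869  0.0059 -0.0317  1.116 ]
```

Emit:
apply_moves --increments '[{"translation":[-0.02,-0.017,0],"jaw":1},{"translation":[-0.045,-0.037,0],"jaw":1},{"translation":[-0.07,-0.058,0],"jaw":1},{"translation":[-0.095,-0.078,0],"jaw":1},{"translation":[-0.12,-0.1,0],"jaw":1}]'

```text
$.increments[0]: bad value
```

Emit:
apply_moves --increments '[{"translation":[-0.025,-0.02,0],"jaw":1},{"translation":[-0.05,-0.041,0],"jaw":1},{"translation":[-0.075,-0.062,0],"jaw":1},{"translation":[-0.1,-0.083,0],"jaw":1},{"translation":[-0.125,-0.103,0],"jaw":1}]'

```text
$.increments[0]: bad value
```

Emit:
apply_moves --increments '[{"translation":[-0.02,-0.016,0],"jaw":1},{"translation":[-0.04,-0.033,0],"jaw":1},{"translation":[-0.06,-0.05,0],"jaw":1},{"translation":[-0.075,-0.062,0],"jaw":1},{"translation":[-0.08,-0.066,0],"jaw":1}]'

```text
$.increments[0]: bad value
```

Run:
```python
from h import *
print(go([.442,.134,.09],np.radians(-73.7)), read_state())
```

```text
(array([-0.3647, -0.3009,  0.1492]), array([-0.0014, -0.0002,  0.0319])) {'t': 0.7167, 'joints': array([-1.163 ,  0.0216,  1.8462,  0.0001,  1.2738,  0.1205]), 'qvel': array([ 0.9069, -0.5669,  0.5869,  0.0059, -0.0317,  1.116 ]), 'tau': array([ -7.6494, -23.2036, -26.2098,  -0.1911,   0.0995,  -1.7157]), 'position': array([ 0.2568, -0.301 ,  0.2392]), 'eef_rot': array([-0.    ,  0.801 , -0.5986,  0.    ]), 'force': array([1.2922, 0.8196, 0.0041]), 'wrist_torque': array([ 0.012 , -0.0539,  0.0263]), 'grip_width': 0.025156590766621672}
```

Emit:
apply_moves --increments '[{"translation":[-0.02,-0.017,0],"angular":[0,0,0],"jaw":1},{"translation":[-0.045,-0.037,0],"angular":[0,0,0],"jaw":1},{"translation":[-0.07,-0.058,0],"angular":[0,0,0],"jaw":1},{"translation":[-0.095,-0.078,0],"angular":[0,0,0],"jaw":1},{"translation":[-0.12,-0.1,0],"angular":[0,0,0],"jaw":1}]'

```text
t: 1.13
position: [0.3184, -0.158, 0.2394]
eef_rot: [0.0, 0.801, -0.598, 0.0]
force: [-0.1, 0.1, -0.5]
grip_width: -0.0002
```

Emit:
apply_moves --increments '[{"translation":[-0.025,-0.02,0],"angular":[0,0,0],"jaw":1},{"translation":[-0.05,-0.041,0],"angular":[0,0,0],"jaw":1},{"translation":[-0.075,-0.062,0],"angular":[0,0,0],"jaw":1},{"translation":[-0.1,-0.083,0],"angular":[0,0,0],"jaw":1},{"translation":[-0.125,-0.103,0],"angular":[0,0,0],"jaw":1}]'

```text
t: 1.55
position: [0.3818, -0.0086, 0.2395]
eef_rot: [-0.0, 0.801, -0.598, 0.0]
force: [0.0, -1.0, 0.5]
grip_width: 0.0001
```

Emit:
apply_moves --increments '[{"translation":[-0.02,-0.016,0],"angular":[0,0,0],"jaw":1},{"translation":[-0.04,-0.033,0],"angular":[0,0,0],"jaw":1},{"translation":[-0.06,-0.05,0],"angular":[0,0,0],"jaw":1},{"translation":[-0.075,-0.062,0],"angular":[0,0,0],"jaw":1},{"translation":[-0.08,-0.066,0],"angular":[0,0,0],"jaw":1}]'

```text
t: 1.97
position: [0.4224, 0.0871, 0.2392]
eef_rot: [-0.0, 0.802, -0.597, -0.0]
force: [-0.4, -0.9, 0.1]
grip_width: -0.0002
```

Run:
```python
from h import *
print(go([.442,.134,.09],np.radians(-73.7)), read_state()["qvel"])
```

```text
(array([-0.0393, -0.0322,  0.1492]), array([-0.0006,  0.0045,  0.0714])) [ 0.125   0.0751 -0.08   -0.0144  0.0154  0.125 ]
```

Emit:
apply_moves --increments '[{"translation":[-0.02,-0.016,0.02],"angular":[0,0,0],"jaw":1},{"translation":[-0.039,-0.031,0.05],"angular":[0,0,0],"jaw":1},{"translation":[-0.039,-0.031,0.085],"angular":[0,0,0],"jaw":1},{"translation":[-0.039,-0.031,0.115],"angular":[0,0,0],"jaw":1},{"translation":[-0.039,-0.031,0.14],"angular":[0,0,0],"jaw":1}]'

```text
t: 2.38
position: [0.4398, 0.1311, 0.0973]
eef_rot: [0.001, 0.802, -0.598, -0.001]
force: [0.2, 0.1, -0.2]
grip_width: -0.0001
```

Emit:
apply_moves --increments '[{"translation":[0,0,0.012],"angular":[0,0,0],"jaw":1},{"translation":[0,0,0.022],"angular":[0,0,0],"jaw":1},{"translation":[0,0,0.028],"angular":[0,0,0],"jaw":1},{"translation":[0,0,0.028],"angular":[0,0,0],"jaw":1}]'

```text
t: 2.72
position: [0.4401, 0.1309, 0.0705]
eef_rot: [0.001, 0.801, -0.598, -0.001]
force: [-0.2, 0.4, -0.0]
grip_width: -0.0
```

Run:
```python
from h import *
print(go([.442,.134,.061],np.radians(-73.7)), read_state()["force"])
```

```text
(array([-0.0024, -0.0027,  0.0095]), array([0.0213, 0.0046, 0.0401])) [-0.1723  0.4304 -0.0367]
```

Emit:
apply_moves --increments '[{"translation":[-0.002,-0.003,0.003],"angular":[0,0,0],"jaw":1},{"translation":[-0.002,-0.003,0.006],"angular":[0,0,0],"jaw":1},{"translation":[-0.002,-0.003,0.009],"angular":[0,0,0],"jaw":1},{"translation":[-0.002,-0.003,0.011],"angular":[0,0,0],"jaw":1},{"translation":[-0.002,-0.003,0.013],"angular":[0,0,0],"jaw":1}]'

```text
t: 3.13
position: [0.4428, 0.1341, 0.0585]
eef_rot: [0.0, 0.801, -0.598, -0.0]
force: [-2.4, -0.4, 5.5]
grip_width: 0.0001
```

Emit:
apply_moves --increments '[{"translation":[0,0,0.002],"angular":[0,0,0],"jaw":1},{"translation":[0,0,0.004],"angular":[0,0,0],"jaw":1},{"translation":[0,0,0.006],"angular":[0,0,0],"jaw":1},{"translation":[0,0,0.008],"angular":[0,0,0],"jaw":1},{"translation":[0,0,0.01],"angular":[0,0,0],"jaw":1}]'

```text
t: 3.55
position: [0.4428, 0.1341, 0.0481]
eef_rot: [0.0, 0.801, -0.598, -0.0]
force: [-2.9, -0.1, 4.2]
grip_width: 0.0001
```

Emit:
apply_moves --increments '[{"translation":[0,0,0.002],"angular":[0,0,0],"jaw":1},{"translation":[0,0,0.004],"angular":[0,0,0],"jaw":1},{"translation":[0,0,0.006],"angular":[0,0,0],"jaw":1},{"translation":[0,0,0.008],"angular":[0,0,0],"jaw":1},{"translation":[0,0,0.01],"angular":[0,0,0],"jaw":1}]'

```text
t: 3.97
position: [0.4429, 0.1342, 0.038]
eef_rot: [0.0, 0.801, -0.598, -0.0]
force: [-2.0, -0.9, 1.8]
grip_width: 0.0002
```

Emit:
apply_moves --increments '[{"translation":[0,0,0.002],"angular":[0,0,0],"jaw":1},{"translation":[0,0,0.004],"angular":[0,0,0],"jaw":1},{"translation":[0,0,0.006],"angular":[0,0,0],"jaw":1},{"translation":[0,0,0.008],"angular":[0,0,0],"jaw":1},{"translation":[0,0,0.009],"angular":[0,0,0],"jaw":1}]'

```text
t: 4.38
position: [0.4432, 0.1342, 0.0291]
eef_rot: [-0.0, 0.801, -0.598, 0.0]
force: [0.6, -0.0, 0.8]
grip_width: -0.0003
```

Run:
```python
from h import *
s=read_state();print(s["position"],s["force"])
for n in("side","top"):
    c=read_camera(n);cv2.imwrite(f"pics/{n}1.png",c["img"])
a=cv2.imread("pics/top1.png")[100:240,230:360];b=cv2.imread("pics/side1.png")[110:260,200:390]
cv2.imwrite("pics/v1.png",np.hstack([cv2.resize(a,(400,430)),cv2.resize(b,(400,430))]))
```

```text
[0.4432 0.1342 0.0291] [ 0.586  -0.0304  0.8453]
```

View pics/v1.png

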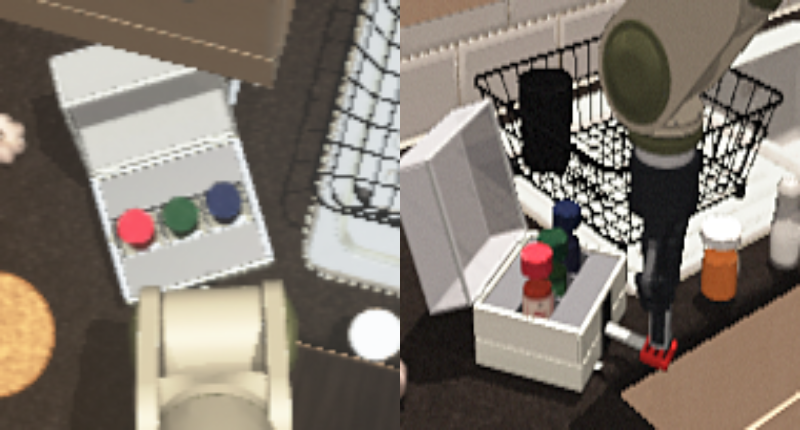

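The lid stands open leaning back, with blue at the far right (composite 225,202). The pedal is nearly down but there is no stop force yet, so I'll press on gently.

Emit:
apply_moves --increments '[{"translation":[0,0,0.001],"angular":[0,0,0],"jaw":1},{"translation":[0,0,0.002],"angular":[0,0,0],"jaw":1},{"translation":[0,0,0.003],"angular":[0,0,0],"jaw":1},{"translation":[0,0,0.004],"angular":[0,0,0],"jaw":1},{"translation":[0,0,0.004],"angular":[0,0,0],"jaw":1}]'

```text
t: 4.9
position: [0.4433, 0.1342, 0.0259]
eef_rot: [-0.0, 0.801, -0.598, 0.0]
force: [-2.0, -0.3, 9.8]
grip_width: -0.0
```

Emit:
apply_moves --increments '[{"translation":[0,0,0.001],"angular":[0,0,0],"jaw":1},{"translation":[0,0,0.002],"angular":[0,0,0],"jaw":1},{"translation":[0,0,0.002],"angular":[0,0,0],"jaw":1}]'

```text
t: 5.15
position: [0.4435, 0.1342, 0.0254]
eef_rot: [-0.0, 0.802, -0.598, 0.001]
force: [-10.0, -1.3, 32.8]
grip_width: -0.0003
```

Emit:
apply_moves --increments '[{"translation":[0,0,-0.01],"angular":[0,0,0],"jaw":1},{"translation":[0,0,-0.04],"angular":[0,0,0],"jaw":1},{"translation":[0,0,-0.08],"angular":[0,0,0],"jaw":0.7},{"translation":[0,0,-0.12],"angular":[0,0,0],"jaw":0.3},{"translation":[0,0,-0.155],"angular":[0,0,0],"jaw":0.3}]'

```text
t: 5.57
position: [0.4427, 0.1341, 0.1807]
eef_rot: [-0.0, 0.801, -0.598, 0.0]
force: [0.2, -0.9, 0.5]
grip_width: 0.0359
```

Run:
```python
from h import *
t=read_camera("top");s=read_camera("side")
cv2.imwrite("pics/top2.png",t["img"]);cv2.imwrite("pics/side2.png",s["img"])
m=mask(t["img"],(105,90,20),(130,255,255));bt=[b for b in blobs(m,20) if 270<b[1][0]<340 and 120<b[1][1]<200];print("top blue",bt)
m=mask(s["img"],(105,90,20),(130,255,255));bs=[b for b in blobs(m,10) if 220<b[1][0]<330 and 140<b[1][1]<240];print("side blue",bs)
for b in bt: print(cast(t,b[1],.108),cast(t,b[1],.1))
for b in bs: print([tri(t,bt[0][1],s,b[1])])
print("cab",tri(t,(320,125),s,(265,105)))
print(read_state()["position"],go([.576,.126,.18],np.radians(16.3)))
cv2.imwrite("pics/v2.png",np.hstack([cv2.resize(t["img"][100:240,230:360],(400,430),interpolation=2),cv2.resize(s["img"][80:240,180:330],(400,430),interpolation=2)]))
```

```text
top blue []
side blue [([273, 179, 13, 19, 130], [279.2, 185.6]), ([279, 197, 6, 8, 18], [281.6, 200.7])]Traceback (most recent call last):
  File "<stdin>", line 7, in <module>
IndexError: list index out of range
```

Run:
```python
from h import *
t=read_camera("top");s=read_camera("side")
t["img"]=cv2.imread("pics/top1.png")
m=mask(t["img"],(105,90,20),(130,255,255));bt=[b for b in blobs(m,20) if 270<b[1][0]<340 and 120<b[1][1]<200];print("top blue",bt)
for b in bt: print(cast(t,b[1],.106)); print(tri(t,b[1],s,(279.2,183.5)))
m=mask(t["img"],(0,120,90),(5,255,255))|mask(t["img"],(170,120,90),(180,255,255));print("red",[(b[1],cast(t,b[1],.104)) for b in blobs(m,30)])
m=mask(t["img"],(60,80,30),(90,255,255));print("green",[(b[1],cast(t,b[1],.098)) for b in blobs(m,30)])
print("cab",tri(t,(320,125),s,(265,105)))
print(read_state()["position"],go([.576,.126,.18],np.radians(16.3)))
```

```text
top blue [([298, 163, 9, 7, 32], [302.5, 167.1])]
[0.5728 0.1276 0.106 ]
[0.5749 0.1289 0.1035]
red [([273.7, 173.8], array([0.554 , 0.2121, 0.104 ]))]
green [([288.5, 169.6], array([0.5667, 0.169 , 0.098 ]))]
cab [0.6612 0.0772 0.2749]
[0.443  0.1342 0.1786] (array([ 0.0457, -0.1252, -0.0012]), array([ -0.008 ,  -0.0133, -17.9547]))
```

Run:
```python
from h import *
t=cv2.imread("pics/top1.png");s=cv2.imread("pics/side1.png")
T=read_camera("top");S=read_camera("side")
p=tri(T,(320,125),S,(265,105));print(p,proj(T,p),proj(S,p))
a=cv2.resize(t[0:200,210:360],(390,520),interpolation=cv2.INTER_CUBIC)
b=cv2.resize(s[0:200,170:320],(390,520),interpolation=cv2.INTER_CUBIC)
cv2.imwrite("pics/v3.png",np.hstack([a,b]))
g=cv2.cvtColor(t,cv2.COLOR_BGR2HSV)[158:178,292:314];print(g[:,:,0]);print(g[:,:,2])
```

```text
[0.6612 0.0772 0.2749] [320.2548 125.3358] [264.5594 104.9319]
[[ 20  20  20  18  25  20  20  20  20  20  24  30  30  24  18  30  38 100
  102 103  16  13]
 [ 20  18  18  24  20  20  20  23 120 120 114 115 117   0  20  30  23  45
  101 103  17  15]
 [ 25  18  15  20  20  20  30 114 115 115 115 114 116 116  30  23  26  90
  101 100  30  18]
 [ 25  24  20  20  25 150 114 115 115 116 115 114 114 115 113  27  27  34
   90  90  15  15]
 [ 30  30  26  30  20 114 115 116 114 114 114 116 115 116 114 115  38  26
   75 100 103  15]
 [ 23  30  30  24 120 115 114 115 115 115 114 114 115 114 114 113  28  26
   60 101 103  17]
 [ 26  25  30  28  26 114 115 116 115 116 116 114 114 114 116 114  30  27
   60 100 100  30]
 [ 56  32  25  27  27 115 114 115 116 115 115 115 115 114 114 114 113  34
   26 102 100 101]
 [ 64  40  27  30  30 116 116 115 115 114 115 115 114 114 114 114  60  27
   27  75 103 103]
 [ 67  59  34  25  26 111 114 114 115 114 114 115 115 114 114 114  30  28
   27  90 103 105]
 [ 66  67  63  24  25  30 113 114 114 114 114 115 114 114 114 114  25  26
   26  26  90 100]
 [ 66  66  46 
[... 1984 characters left out ...]
7 102 104  68  60 149 240 246
  223 219 204 234]
 [107 101 139 180 127 150 186 130  53  56  57  58  55  50 110 224 253 248
  224 203 141 216]
 [102  89 108 174 178 146 179 191 149  69  52  51  51 109 223 253 247 217
  232 215 188 200]
 [ 96  61 130 199 203 191 169 200 208 208 174 174 191 224 230 234 218 204
  206 204 202 196]
 [ 60  68 138 201 195 199 213 230 252 245 203 232 221 204 204 205 204 204
  204 203 204 191]
 [ 67 196 252 247 210 175 183 219 236 223 201 204 204 203 203 203 203 203
  203 204 204 212]
 [220 252 246 192 219 217 201 202 204 203 202 202 203 203 202 203 204 204
  203 203 204 205]
 [217 234 220 199 202 202 201 202 201 202 203 203 203 203 203 204 204 204
  204 204 205 205]]
```

View pics/v3.png

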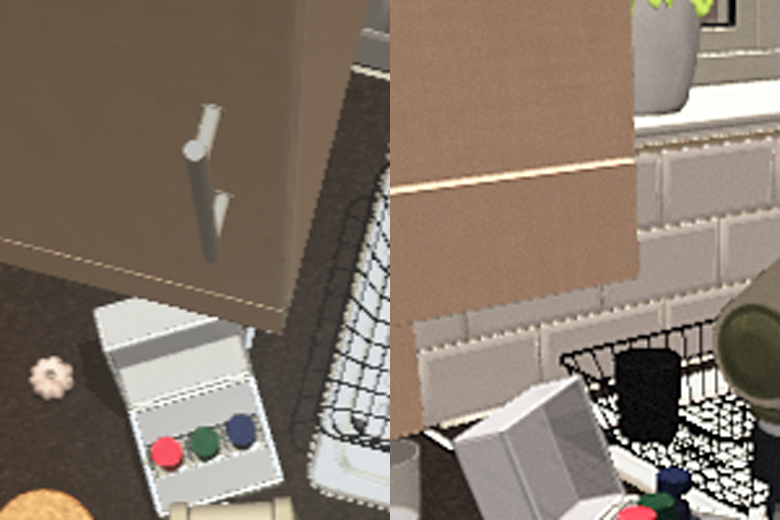

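The cabinet's bottom corner triangulates to about (0.66, 0.08, 0.275), in front of which the wrist has about 5 cm. The blue cap centres at top px (302,164.6), which puts the jar at about (0.578, 0.1275).

Emit:
apply_moves --increments '[{"translation":[0.009,-0.026,0],"angular":[0,0,-1.2],"jaw":0.3},{"translation":[0.018,-0.051,0],"angular":[0,0,-2.4],"jaw":0.3},{"translation":[0.027,-0.077,0],"angular":[0,0,-3.6],"jaw":0.3},{"translation":[0.036,-0.104,0],"angular":[0,0,-4.8],"jaw":0.3},{"translation":[0.044,-0.128,0],"angular":[0,0,-6],"jaw":0.3}]'

```text
t: 6.28
position: [0.5791, 0.1282, 0.1763]
eef_rot: [0.001, 0.93, -0.368, -0.001]
force: [0.6, 0.6, 0.1]
grip_width: 0.0599
```

Emit:
apply_moves --increments '[{"translation":[0,0,0],"angular":[0,0,-1.2],"jaw":0.3},{"translation":[0,0,0],"angular":[0,0,-2.4],"jaw":0.3},{"translation":[0,0,0],"angular":[0,0,-3.6],"jaw":0.3},{"translation":[0,0,0],"angular":[0,0,-4.8],"jaw":0.3},{"translation":[0,0,0],"angular":[0,0,-6],"jaw":0.3}]'

```text
t: 6.7
position: [0.5776, 0.1283, 0.1763]
eef_rot: [0.0, 0.993, -0.115, -0.002]
force: [0.3, 0.1, -0.6]
grip_width: 0.0597
```

Emit:
apply_moves --increments '[{"translation":[0,0,0],"angular":[0,0,-1.2],"jaw":0.3},{"translation":[0,0,0],"angular":[0,0,-2.4],"jaw":0.3},{"translation":[0,0,0],"angular":[0,0,-3.6],"jaw":0.3},{"translation":[0,0,0],"angular":[0,0,-4.8],"jaw":0.3},{"translation":[0,0,0],"angular":[0,0,-6],"jaw":0.3}]'

```text
t: 7.12
position: [0.5776, 0.1283, 0.1764]
eef_rot: [-0.0, 0.989, 0.146, -0.002]
force: [-0.8, 0.2, 1.2]
grip_width: 0.0597
```

Run:
```python
from h import *
print(go([.578,.1275,.078],np.radians(16.3)))
s=read_camera("side");S=read_state();print(S["joints"],S["position"],S["force"],S["grip_width"])
img=s["img"].copy()
cv2.imwrite("pics/v4.png",cv2.resize(img[90:240,200:370],None,fx=4,fy=4,interpolation=cv2.INTER_CUBIC))
```

```text
(array([0.0004, 0.001 , 0.0984]), array([-0.0099,  0.0366,  0.1036]))
[ 0.0208  0.5121  1.3734  0.      1.2593 -0.2788] [0.5776 0.1283 0.1765] [ 0.3907 -0.3117 -0.4426] 0.05956247200570988
```

View pics/v4.png

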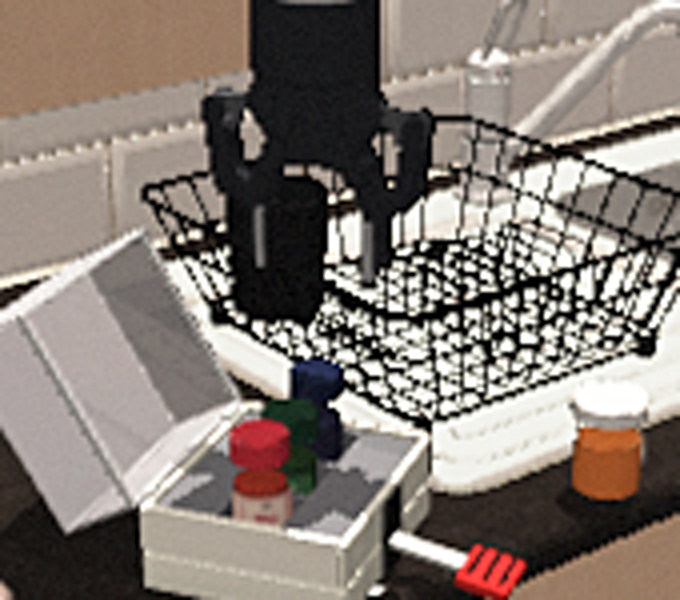

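Emit:
apply_moves --increments '[{"translation":[0,0.001,0.02],"angular":[0,0,0],"jaw":0.3},{"translation":[0,0.001,0.045],"angular":[0,0,0],"jaw":0.3},{"translation":[0,0.001,0.065],"angular":[0,0,0],"jaw":0.3},{"translation":[0,0.001,0.083],"angular":[0,0,0],"jaw":0.3},{"translation":[0,0.001,0.098],"angular":[0,0,0],"jaw":0.3}]'

```text
t: 7.58
position: [0.5773, 0.1273, 0.0774]
eef_rot: [-0.0, 0.99, 0.142, -0.002]
force: [0.4, -0.2, 0.3]
grip_width: 0.0592
```

Emit:
apply_moves --increments '[{"translation":[0,0,0],"angular":[0,0,0],"jaw":0.45},{"translation":[0,0,0],"angular":[0,0,0],"jaw":0.55},{"translation":[0,0,0],"angular":[0,0,0],"jaw":0.6},{"translation":[0,0,0],"angular":[0,0,0],"jaw":0.75},{"translation":[0,0,0],"angular":[0,0,0],"jaw":0.9}]' --force 25

```text
t: 8.0
position: [0.5788, 0.1274, 0.081]
eef_rot: [0.0, 0.99, 0.144, 0.001]
force: [0.1, -0.0, -1.2]
grip_width: 0.0343
```

Emit:
apply_moves --increments '[{"translation":[0,0,0],"angular":[0,0,0],"jaw":0.9},{"translation":[0,0,-0.003],"angular":[0,0,0],"jaw":0.9},{"translation":[0,0,-0.006],"angular":[0,0,0],"jaw":0.9},{"translation":[0,0,-0.01],"angular":[0,0,0],"jaw":0.9}]' --force 30

```text
t: 8.33
position: [0.5784, 0.1274, 0.0907]
eef_rot: [-0.0, 0.99, 0.144, 0.0]
force: [-0.4, 0.2, -1.0]
grip_width: 0.0341
```

Run:
```python
from h import *
s=read_camera("side");S=read_state();print(S["position"],S["eef_rot"],S["force"],S["grip_width"])
cv2.imwrite("pics/v5.png",cv2.resize(s["img"][110:220,220:340],None,fx=4,fy=4,interpolation=cv2.INTER_CUBIC))
```

```text
[0.5789 0.1275 0.0917] [0.0001 0.9896 0.1437 0.0008] [ 0.3297 -0.3266  0.816 ] 0.034295957321130034
```

View pics/v5.png

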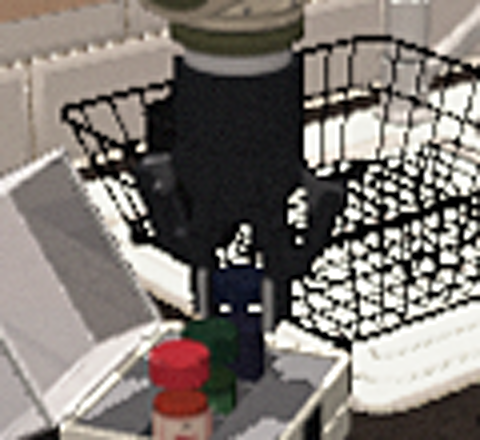

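The fingers hold the blue jar and the neighbours are undisturbed. I'll lift it straight up.

Emit:
apply_moves --increments '[{"translation":[0,0,-0.008],"angular":[0,0,0],"jaw":0.9},{"translation":[0,0,-0.018],"angular":[0,0,0],"jaw":0.9},{"translation":[0,0,-0.028],"angular":[0,0,0],"jaw":0.9},{"translation":[0,0,-0.04],"angular":[0,0,0],"jaw":0.9},{"translation":[0,0,-0.052],"angular":[0,0,0],"jaw":0.9}]'

```text
t: 8.8
position: [0.5786, 0.1275, 0.1439]
eef_rot: [0.0, 0.99, 0.144, 0.0]
force: [0.1, 0.5, -0.8]
grip_width: 0.034
```

Emit:
apply_moves --increments '[{"translation":[0,0,-0.012],"angular":[0,0,0],"jaw":0.9},{"translation":[0,0,-0.024],"angular":[0,0,0],"jaw":0.9},{"translation":[0,0,-0.034],"angular":[0,0,0],"jaw":0.9},{"translation":[0,0,-0.042],"angular":[0,0,0],"jaw":0.9},{"translation":[0,0,-0.046],"angular":[0,0,0],"jaw":0.9}]'

```text
t: 9.22
position: [0.5788, 0.1274, 0.1899]
eef_rot: [0.0, 0.99, 0.144, 0.001]
force: [0.1, 0.1, -0.4]
grip_width: 0.0341
```

Run:
```python
from h import *
s=read_camera("side");S=read_state();print(S["position"],S["force"],S["grip_width"])
print(go([.456,.369,.19],np.radians(16.3)))
cv2.imwrite("pics/v6.png",cv2.resize(s["img"][80:240,200:340],None,fx=3.5,fy=3.5,interpolation=cv2.INTER_CUBIC))
```

```text
[0.5788 0.1274 0.19  ] [-0.2925  0.1862 -0.0094] 0.034433833220846005
(array([-0.0491, -0.2665, -0.0003]), array([ 0.0066, -0.0234,  0.0453]))
```

View pics/v6.png

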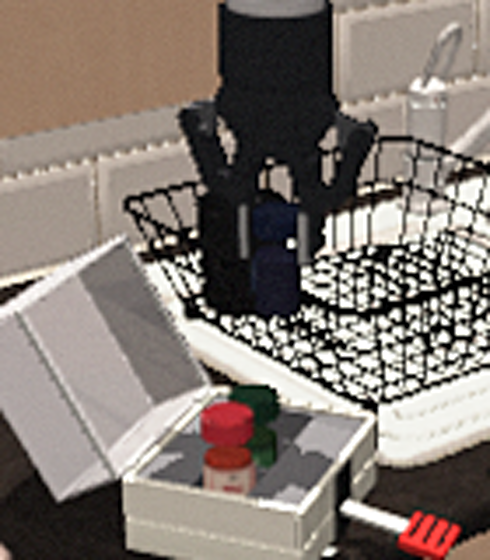

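Emit:
apply_moves --increments '[{"translation":[-0.004,-0.02,0],"angular":[0,0,0],"jaw":0.9},{"translation":[-0.009,-0.048,0],"angular":[0,0,0],"jaw":0.9},{"translation":[-0.014,-0.077,0],"angular":[0,0,0],"jaw":0.9},{"translation":[-0.019,-0.106,0],"angular":[0,0,0],"jaw":0.9},{"translation":[-0.025,-0.134,0],"angular":[0,0,0],"jaw":0.9}]'

```text
t: 9.68
position: [0.5154, 0.2499, 0.1878]
eef_rot: [0.0, 0.99, 0.144, -0.0]
force: [-0.0, 0.9, -0.7]
grip_width: 0.0341
```

Emit:
apply_moves --increments '[{"translation":[-0.005,-0.029,0],"angular":[0,0,0],"jaw":0.9},{"translation":[-0.01,-0.058,0],"angular":[0,0,0],"jaw":0.9},{"translation":[-0.016,-0.087,0],"angular":[0,0,0],"jaw":0.9},{"translation":[-0.021,-0.115,0],"angular":[0,0,0],"jaw":0.9},{"translation":[-0.024,-0.133,0],"angular":[0,0,0],"jaw":0.9}]'

```text
t: 10.1
position: [0.4538, 0.3715, 0.1878]
eef_rot: [-0.0, 0.99, 0.144, -0.001]
force: [0.2, 0.0, -1.1]
grip_width: 0.0345
```

Emit:
apply_moves --increments '[{"translation":[0,0,0.02],"angular":[0,0,0],"jaw":0.9},{"translation":[0,0,0.045],"angular":[0,0,0],"jaw":0.9},{"translation":[0,0,0.07],"angular":[0,0,0],"jaw":0.9},{"translation":[0,0,0.09],"angular":[0,0,0],"jaw":0.9},{"translation":[0,0,0.1],"angular":[0,0,0],"jaw":0.9}]'

```text
t: 10.52
position: [0.4543, 0.3688, 0.0853]
eef_rot: [0.001, 0.99, 0.144, -0.002]
force: [0.5, -0.2, -1.1]
grip_width: 0.0342
```

Run:
```python
from h import *
s=read_camera("side");S=read_state();p=S["position"];print(p,S["eef_rot"],S["force"],S["grip_width"])
m=mask(s["img"],(105,90,20),(130,255,255));u=proj(s,p)
print(u,[b for b in blobs(m,10) if abs(b[1][0]-u[0])<60 and abs(b[1][1]-u[1])<90])
for z in(.01,.02,.03,.04,.05):
    e=p.copy();e[2]=z;d=s["T"][:2,3]-p[:2];e[:2]+=.018*d/np.linalg.norm(d);print(z,proj(s,e))
cv2.imwrite("pics/v7.png",cv2.resize(s["img"][180:320,190:330],None,fx=4,fy=4,interpolation=cv2.INTER_CUBIC))
```

```text
[0.4541 0.3687 0.0846] [ 0.001   0.9896  0.1437 -0.0027] [-1.3786 -0.7999 -3.5055] 0.034079772548972764
[253.465  249.0926] [([245, 233, 17, 39, 381], [253.0, 249.5]), ([245, 257, 5, 6, 11], [246.5, 258.9])]
0.01 [255.0752 285.3303]
0.02 [254.8953 281.2832]
0.03 [254.7138 277.1974]
0.04 [254.5305 273.0723]
0.05 [254.3454 268.9073]
```

View pics/v7.png

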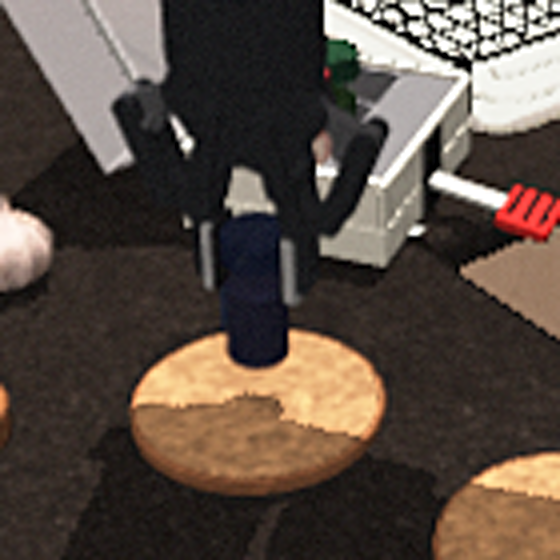

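The jar is upright over the trivet with its base about 25–30 mm above the cork. I'll lower it until contact.

Emit:
apply_moves --increments '[{"translation":[0,0,0.006],"angular":[0,0,0],"jaw":0.9},{"translation":[0,0,0.012],"angular":[0,0,0],"jaw":0.9},{"translation":[0,0,0.017],"angular":[0,0,0],"jaw":0.9},{"translation":[0,0,0.02],"angular":[0,0,0],"jaw":0.9},{"translation":[0,0,0.02],"angular":[0,0,0],"jaw":0.9}]'

```text
t: 10.98
position: [0.4555, 0.3694, 0.0681]
eef_rot: [0.0, 0.99, 0.144, -0.0]
force: [-0.7, -0.1, -0.5]
grip_width: 0.0341
```

Emit:
apply_moves --increments '[{"translation":[0,0,0.001],"angular":[0,0,0],"jaw":0.9},{"translation":[0,0,0.002],"angular":[0,0,0],"jaw":0.9},{"translation":[0,0,0.003],"angular":[0,0,0],"jaw":0.9},{"translation":[0,0,0.003],"angular":[0,0,0],"jaw":0.9}]'

```text
t: 11.32
position: [0.4555, 0.3695, 0.0653]
eef_rot: [-0.0, 0.99, 0.144, 0.0]
force: [-0.3, 0.6, -1.0]
grip_width: 0.0343
```

Emit:
apply_moves --increments '[{"translation":[0,0,0.001],"angular":[0,0,0],"jaw":0.9},{"translation":[0,0,0.002],"angular":[0,0,0],"jaw":0.9},{"translation":[0,0,0.003],"angular":[0,0,0],"jaw":0.9},{"translation":[0,0,0.003],"angular":[0,0,0],"jaw":0.9}]'

```text
t: 11.65
position: [0.4554, 0.3694, 0.0621]
eef_rot: [0.0, 0.99, 0.144, -0.0]
force: [0.6, -0.5, -0.9]
grip_width: 0.034
```

Run:
```python
from h import *
s=read_camera("side");S=read_state();p=S["position"];print(p,S["force"])
m=mask(s["img"],(105,90,20),(130,255,255));print([b for b in blobs(m,60) if 230<b[1][0]<275])
for z in(.01,.02):
    e=p.copy();e[2]=z;d=s["T"][:2,3]-p[:2];e[:2]+=.018*d/np.linalg.norm(d);print(z,proj(s,e))
```

```text
[0.4555 0.3694 0.0622] [-0.4253 -0.6986 -0.4278]
[([245, 243, 16, 39, 383], [252.5, 260.1])]
0.01 [254.3143 285.2664]
0.02 [254.1309 281.2196]
```

Emit:
apply_moves --increments '[{"translation":[0,0,0.001],"angular":[0,0,0],"jaw":0.9},{"translation":[0,0,0.002],"angular":[0,0,0],"jaw":0.9},{"translation":[0,0,0.003],"angular":[0,0,0],"jaw":0.9},{"translation":[0,0,0.003],"angular":[0,0,0],"jaw":0.9}]'

```text
t: 12.03
position: [0.4557, 0.3696, 0.0599]
eef_rot: [-0.0, 0.99, 0.144, 0.0]
force: [-0.3, -0.6, 3.5]
grip_width: 0.0342
```

Emit:
apply_moves --increments '[{"translation":[0,0,0.001],"angular":[0,0,0],"jaw":0.9},{"translation":[0,0,0.002],"angular":[0,0,0],"jaw":0.9},{"translation":[0,0,0.002],"angular":[0,0,0],"jaw":0.9}]'

```text
t: 12.28
position: [0.4564, 0.37, 0.0592]
eef_rot: [-0.001, 0.99, 0.144, 0.001]
force: [-1.5, -0.8, 13.0]
grip_width: 0.034
```

Contact with the cork is clear (13 N). I'll relieve the load, release and back off.

Emit:
apply_moves --increments '[{"translation":[0,0,-0.001],"angular":[0,0,0],"jaw":0.9},{"translation":[0,0,-0.002],"angular":[0,0,0],"jaw":0.9},{"translation":[0,0,-0.002],"angular":[0,0,0],"jaw":0.6},{"translation":[0,0,-0.002],"angular":[0,0,0],"jaw":0.5},{"translation":[0,0,-0.002],"angular":[0,0,0],"jaw":0.4}]'

```text
t: 12.7
position: [0.4554, 0.3694, 0.0591]
eef_rot: [0.0, 0.99, 0.144, -0.0]
force: [1.0, -0.7, -0.2]
grip_width: 0.0512
```

Emit:
apply_moves --increments '[{"translation":[0,0,0],"angular":[0,0,0],"jaw":0.3},{"translation":[0,0,0],"angular":[0,0,0],"jaw":0.3},{"translation":[0,0,0],"angular":[0,0,0],"jaw":0.3},{"translation":[0,0,-0.01],"angular":[0,0,0],"jaw":0.3},{"translation":[0,0,-0.03],"angular":[0,0,0],"jaw":0.3}]'

```text
t: 13.12
position: [0.4545, 0.3689, 0.0882]
eef_rot: [0.001, 0.99, 0.144, -0.002]
force: [0.0, -0.2, -0.7]
grip_width: 0.0595
```

Emit:
apply_moves --increments '[{"translation":[0,0,-0.03],"angular":[0,0,0],"jaw":0.3},{"translation":[0,0,-0.06],"angular":[0,0,0],"jaw":0.3},{"translation":[0,0,-0.09],"angular":[0,0,0],"jaw":0.3},{"translation":[0,0,-0.105],"angular":[0,0,0],"jaw":0.3},{"translation":[0,0,-0.11],"angular":[0,0,0],"jaw":0.3}]'

```text
t: 13.53
position: [0.4563, 0.3699, 0.2032]
eef_rot: [-0.001, 0.99, 0.144, 0.003]
force: [-0.2, -0.8, -0.4]
grip_width: 0.0599
```

Run:
```python
from h import *
s=read_camera("side");t=read_camera("top");S=read_state();p=S["position"];print(p,S["force"],S["grip_width"])
m=mask(s["img"],(105,90,20),(130,255,255));print([b for b in blobs(m,60) if 230<b[1][0]<275])
for c,n in((t,"t"),(s,"s")):
    m=mask(c["img"],(0,170,60),(5,255,255))|mask(c["img"],(176,170,60),(180,255,255));print(n,"red",blobs(m,15))
print(go([.442,.134,.17],np.radians(-73.7)))
```

```text
[0.4556 0.3695 0.2001] [-0.475   0.3059 -0.8711] 0.06000406313921671
[([244, 244, 17, 38, 424], [252.5, 259.7])]
t red [([269, 169, 11, 10, 50], [273.8, 173.8]), ([294, 206, 15, 13, 101], [301.2, 212.4])]
s red [([258, 196, 15, 18, 160], [264.8, 206.1]), ([313, 226, 19, 14, 158], [322.0, 232.9])]
(array([-0.0801,  0.2219,  0.0299]), array([-0.0163, -0.0104, 18.0454]))
```

Emit:
apply_moves --increments '[{"translation":[-0.01,0.028,0],"angular":[0,0,1.2],"jaw":0.2},{"translation":[-0.023,0.064,0],"angular":[0,0,2.4],"jaw":0.2},{"translation":[-0.036,0.1,0],"angular":[0,0,3.6],"jaw":0.2},{"translation":[-0.049,0.136,0],"angular":[0,0,4.8],"jaw":0.2},{"translation":[-0.062,0.172,0],"angular":[0,0,6],"jaw":0.2}]'

```text
t: 14.05
position: [0.4438, 0.1853, 0.1978]
eef_rot: [0.0, 0.993, -0.12, -0.001]
force: [1.1, -0.6, -0.1]
grip_width: 0.0682
```

Emit:
apply_moves --increments '[{"translation":[0,0,0],"angular":[0,0,1.2],"jaw":0.2},{"translation":[0,0,0],"angular":[0,0,2.4],"jaw":0.2},{"translation":[0,0,0],"angular":[0,0,3.6],"jaw":0.2},{"translation":[0,0,0],"angular":[0,0,4.8],"jaw":0.2},{"translation":[0,0,0],"angular":[0,0,6],"jaw":0.2}]'

```text
t: 14.47
position: [0.4443, 0.1867, 0.1978]
eef_rot: [0.001, 0.928, -0.373, -0.001]
force: [-0.6, -0.4, 0.5]
grip_width: 0.0681
```

Emit:
apply_moves --increments '[{"translation":[0,0,0],"angular":[0,0,1.2],"jaw":0.2},{"translation":[0,0,0],"angular":[0,0,2.4],"jaw":0.2},{"translation":[0,0,0],"angular":[0,0,3.6],"jaw":0.2},{"translation":[0,0,0],"angular":[0,0,4.8],"jaw":0.2},{"translation":[0,0,0],"angular":[0,0,6],"jaw":0.2}]'

```text
t: 14.88
position: [0.4443, 0.1868, 0.1978]
eef_rot: [0.001, 0.8, -0.6, -0.001]
force: [-0.9, -0.0, 0.3]
grip_width: 0.0682
```

Run:
```python
from h import *
s=read_camera("side");t=read_camera("top")
print(tri(t,(301.2,212.4),s,(322,232.9)),cast(t,(301.2,212.4),.016),cast(s,(322,232.9),.016))
print(read_state()["position"],read_state()["joints"],go([.442,.134,.10],np.radians(-73.7)))
```

```text
[0.4438 0.1346 0.0115] [0.4434 0.1343 0.016 ] [0.4401 0.141  0.016 ]
[0.4444 0.1868 0.198 ] [0.1542 0.2583 1.6832 0.     1.2027 1.4377] (array([0.05 , 0.017, 0.098]), array([0.0309, 0.0045, 0.0322]))
```

Emit:
apply_moves --increments '[{"translation":[0.025,0.008,0],"angular":[0,0,0],"jaw":0.2},{"translation":[0.05,0.016,0.005],"angular":[0,0,0],"jaw":0.2},{"translation":[0.05,0.016,0.04],"angular":[0,0,0],"jaw":0.2},{"translation":[0.05,0.016,0.08],"angular":[0,0,0],"jaw":0.2},{"translation":[0.05,0.016,0.115],"angular":[0,0,0],"jaw":0.2}]'

```text
t: 15.4
position: [0.4431, 0.134, 0.0821]
eef_rot: [0.0, 0.802, -0.597, -0.0]
force: [1.5, 0.2, -0.8]
grip_width: 0.0684
```

Emit:
apply_moves --increments '[{"translation":[0,0,0.012],"angular":[0,0,0],"jaw":0.2},{"translation":[0,0,0.022],"angular":[0,0,0],"jaw":0.2},{"translation":[0,0,0.028],"angular":[0,0,0],"jaw":0.2},{"translation":[0,0,0.028],"angular":[0,0,0],"jaw":0.2}]'

```text
t: 15.73
position: [0.4436, 0.1344, 0.0556]
eef_rot: [0.0, 0.802, -0.598, -0.001]
force: [-0.1, -0.2, 0.0]
grip_width: 0.0678
```

Run:
```python
from h import *
print(read_state()["position"],read_state()["force"],go([.443,.1345,.014],np.radians(-73.7)))
s=read_camera("side");t=read_camera("top")
cv2.imwrite("pics/v8.png",cv2.resize(s["img"][160:260,250:390],None,fx=4,fy=4,interpolation=cv2.INTER_CUBIC))
```

```text
[0.4436 0.1344 0.0556] [-0.0865 -0.1651  0.0321] (array([-0.0002,  0.0005,  0.0416]), array([0.0145, 0.0036, 0.0623]))
```

View pics/v8.png

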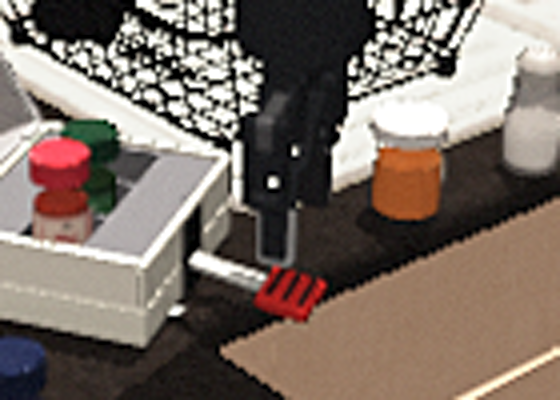

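The open fingers straddle the pad (crop pad at 290,292) and are clear of the caddy and the orange jar. Next I'll go down and pinch.

Emit:
apply_moves --increments '[{"translation":[0,0,0.01],"angular":[0,0,0],"jaw":0.2},{"translation":[0,0,0.02],"angular":[0,0,0],"jaw":0.2},{"translation":[0,0,0.03],"angular":[0,0,0],"jaw":0.2},{"translation":[0,0,0.038],"angular":[0,0,0],"jaw":0.2},{"translation":[0,0,0.041],"angular":[0,0,0],"jaw":0.2}]'

```text
t: 16.25
position: [0.4432, 0.1344, 0.0138]
eef_rot: [0.001, 0.801, -0.598, -0.001]
force: [-0.6, -0.0, 0.1]
grip_width: 0.0682
```

Emit:
apply_moves --increments '[{"translation":[0,0,0],"angular":[0,0,0],"jaw":0.35},{"translation":[0,0,0],"angular":[0,0,0],"jaw":0.45},{"translation":[0,0,0],"angular":[0,0,0],"jaw":0.55},{"translation":[0,0,0],"angular":[0,0,0],"jaw":0.7},{"translation":[0,0,0],"angular":[0,0,0],"jaw":0.8}]' --force 30

```text
t: 16.67
position: [0.4439, 0.135, 0.0158]
eef_rot: [-0.001, 0.801, -0.598, -0.0]
force: [-2.3, 4.3, 1.9]
grip_width: 0.039
```

The pad is pinched at 39 mm. I'll raise it slowly, about 11 mm/s, and check after the first part.

Emit:
apply_moves --increments '[{"translation":[0,0,-0.0008],"angular":[0,0,0],"jaw":0.8},{"translation":[0,0.0001,-0.0016],"angular":[0,0,0],"jaw":0.8},{"translation":[0,0.0002,-0.0025],"angular":[0,0,0],"jaw":0.8},{"translation":[0,0.0003,-0.0034],"angular":[0,0,0],"jaw":0.8},{"translation":[0,0.0004,-0.0043],"angular":[0,0,0],"jaw":0.8}]' --force 40

```text
t: 17.08
position: [0.4434, 0.1349, 0.0194]
eef_rot: [-0.0, 0.801, -0.598, -0.0]
force: [3.0, 6.5, -9.6]
grip_width: 0.0386
```

Emit:
apply_moves --increments '[{"translation":[0,0.0001,-0.0009],"angular":[0,0,0],"jaw":0.8},{"translation":[0,0.0002,-0.0018],"angular":[0,0,0],"jaw":0.8},{"translation":[0,0.0003,-0.0027],"angular":[0,0,0],"jaw":0.8},{"translation":[0,0.0004,-0.0036],"angular":[0,0,0],"jaw":0.8},{"translation":[0,0.0005,-0.0045],"angular":[0,0,0],"jaw":0.8}]'

```text
t: 17.5
position: [0.4431, 0.1348, 0.024]
eef_rot: [-0.001, 0.801, -0.598, -0.0]
force: [3.5, 7.0, -10.2]
grip_width: 0.0387
```

Run:
```python
from h import *
s=read_camera("side");S=read_state();print(S["position"],S["force"],S["grip_width"])
m=mask(s["img"],(0,170,60),(5,255,255))|mask(s["img"],(176,170,60),(180,255,255));print(blobs(m,15))
cv2.imwrite("pics/side9.png",s["img"])
```

```text
[0.4432 0.1348 0.0242] [ 3.5735  6.6128 -7.5907] 0.03849155567708326
[([258, 194, 13, 4, 21], [265.0, 196.0]), ([258, 198, 15, 16, 165], [265.0, 206.0]), ([325, 226, 7, 11, 41], [328.0, 230.4])]
```

Emit:
apply_moves --increments '[{"translation":[0,0.0001,-0.0009],"angular":[0,0,0],"jaw":0.8},{"translation":[0,0.0001,-0.0018],"angular":[0,0,0],"jaw":0.8},{"translation":[0,0.0002,-0.0027],"angular":[0,0,0],"jaw":0.8},{"translation":[0,0.0002,-0.0036],"angular":[0,0,0],"jaw":0.8},{"translation":[0,0.0002,-0.0045],"angular":[0,0,0],"jaw":0.8}]'

```text
t: 17.97
position: [0.4431, 0.1348, 0.0286]
eef_rot: [-0.001, 0.801, -0.599, -0.0]
force: [3.8, 6.7, -7.3]
grip_width: 0.0388
```

Emit:
apply_moves --increments '[{"translation":[0,0,-0.0009],"angular":[0,0,0],"jaw":0.8},{"translation":[0,0,-0.0018],"angular":[0,0,0],"jaw":0.8},{"translation":[0,0,-0.0027],"angular":[0,0,0],"jaw":0.8},{"translation":[0,0,-0.0036],"angular":[0,0,0],"jaw":0.8},{"translation":[0,0,-0.0045],"angular":[0,0,0],"jaw":0.8}]'

```text
t: 18.38
position: [0.4432, 0.1348, 0.0332]
eef_rot: [-0.001, 0.801, -0.598, 0.0]
force: [5.0, 6.2, -6.8]
grip_width: 0.0384
```

Emit:
apply_moves --increments '[{"translation":[0,0,-0.0009],"angular":[0,0,0],"jaw":0.8},{"translation":[0,-0.0001,-0.0018],"angular":[0,0,0],"jaw":0.8},{"translation":[0,-0.0002,-0.0027],"angular":[0,0,0],"jaw":0.8},{"translation":[0,-0.0002,-0.0036],"angular":[0,0,0],"jaw":0.8},{"translation":[0,-0.0003,-0.0045],"angular":[0,0,0],"jaw":0.8}]'

```text
t: 18.8
position: [0.4434, 0.1349, 0.0377]
eef_rot: [-0.001, 0.801, -0.598, 0.0]
force: [4.1, 6.2, -6.7]
grip_width: 0.0387
```

Emit:
apply_moves --increments '[{"translation":[0,-0.0001,-0.0009],"angular":[0,0,0],"jaw":0.8},{"translation":[0,-0.0002,-0.0018],"angular":[0,0,0],"jaw":0.8},{"translation":[0,-0.0002,-0.0027],"angular":[0,0,0],"jaw":0.8},{"translation":[0,-0.0003,-0.0036],"angular":[0,0,0],"jaw":0.8},{"translation":[0,-0.0004,-0.0045],"angular":[0,0,0],"jaw":0.8}]'

```text
t: 19.22
position: [0.4439, 0.1351, 0.0422]
eef_rot: [-0.001, 0.801, -0.598, 0.0]
force: [3.9, 7.3, -6.7]
grip_width: 0.0385
```

Run:
```python
from h import *
s=read_camera("side");S=read_state();print(S["position"],S["force"],S["grip_width"])
m=mask(s["img"],(0,170,60),(5,255,255))|mask(s["img"],(176,170,60),(180,255,255));print(blobs(m,15))
cv2.imwrite("pics/v10.png",cv2.resize(s["img"][110:300,200:390],None,fx=3,fy=3,interpolation=cv2.INTER_CUBIC))
```

```text
[0.4439 0.1351 0.0424] [ 3.61    5.6339 -6.1385] 0.03901384294590706
[([258, 196, 14, 18, 185], [265.2, 205.2]), ([325, 219, 8, 12, 49], [328.0, 224.2])]
```

View pics/v10.png

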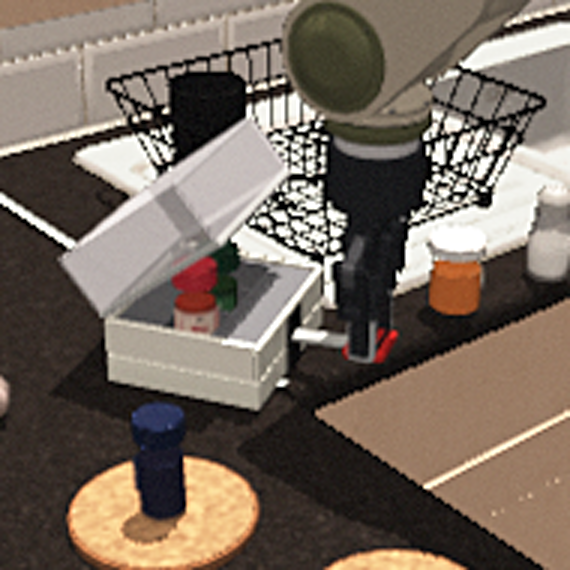

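The lid is about a third open and closing. The blue jar stands upright on the trivet (crop 160,460). I'll ease the rest up more slowly and watch for the stop.

Emit:
apply_moves --increments '[{"translation":[0,0,-0.0006],"angular":[0,0,0],"jaw":0.8},{"translation":[0,-0.0001,-0.0012],"angular":[0,0,0],"jaw":0.8},{"translation":[0,-0.0002,-0.0018],"angular":[0,0,0],"jaw":0.8},{"translation":[0,-0.0003,-0.0024],"angular":[0,0,0],"jaw":0.8},{"translation":[0,-0.0003,-0.003],"angular":[0,0,0],"jaw":0.8}]'

```text
t: 19.68
position: [0.4443, 0.1351, 0.0453]
eef_rot: [-0.001, 0.801, -0.598, 0.0]
force: [4.1, 7.7, -6.6]
grip_width: 0.0387
```

Emit:
apply_moves --increments '[{"translation":[0,0,-0.0006],"angular":[0,0,0],"jaw":0.8},{"translation":[0,-0.0001,-0.0012],"angular":[0,0,0],"jaw":0.8},{"translation":[0,-0.0002,-0.0018],"angular":[0,0,0],"jaw":0.8},{"translation":[0,-0.0003,-0.0024],"angular":[0,0,0],"jaw":0.8},{"translation":[0,-0.0003,-0.003],"angular":[0,0,0],"jaw":0.8}]'

```text
t: 20.1
position: [0.4447, 0.1353, 0.0483]
eef_rot: [-0.001, 0.801, -0.598, 0.0]
force: [4.8, 7.5, -6.5]
grip_width: 0.0382
```

Emit:
apply_moves --increments '[{"translation":[0,0,-0.0005],"angular":[0,0,0],"jaw":0.8},{"translation":[0,-0.0001,-0.001],"angular":[0,0,0],"jaw":0.8},{"translation":[0,-0.0001,-0.0015],"angular":[0,0,0],"jaw":0.8},{"translation":[0,-0.0002,-0.002],"angular":[0,0,0],"jaw":0.8}]'

```text
t: 20.43
position: [0.445, 0.1354, 0.0504]
eef_rot: [-0.001, 0.801, -0.598, 0.0]
force: [5.7, 6.7, -6.1]
grip_width: 0.0389
```

Run:
```python
from h import *
s=read_camera("side");S=read_state();print(S["position"],S["force"],S["grip_width"])
m=mask(s["img"],(0,170,60),(5,255,255))|mask(s["img"],(176,170,60),(180,255,255));print(blobs(m,15))
o=cv2.imread("pics/side0.png");d=cv2.absdiff(o,s["img"]).max(2)[160:245,225:312];print("diff frac over caddy",(d>25).mean())
```

```text
[0.445  0.1354 0.0504] [ 5.4092  7.1501 -5.4392] 0.03834077135964747
[([324, 216, 8, 12, 52], [327.5, 221.4])]
diff frac over caddy 0.2878972278566599
```

Emit:
apply_moves --increments '[{"translation":[0,0,-0.0004],"angular":[0,0,0],"jaw":0.8},{"translation":[0,-0.0001,-0.0008],"angular":[0,0,0],"jaw":0.8},{"translation":[0,-0.0001,-0.0012],"angular":[0,0,0],"jaw":0.8},{"translation":[0,-0.0002,-0.0016],"angular":[0,0,0],"jaw":0.8},{"translation":[0,-0.0002,-0.002],"angular":[0,0,0],"jaw":0.8}]'

```text
t: 20.9
position: [0.4453, 0.1354, 0.0524]
eef_rot: [-0.002, 0.801, -0.599, 0.001]
force: [5.2, 8.2, -7.9]
grip_width: 0.0385
```

Run:
```python
from h import *
s=read_camera("side");S=read_state();print(S["position"],S["force"],S["grip_width"])
o=cv2.imread("pics/side0.png");d=cv2.absdiff(o,s["img"]).max(2)[160:245,225:312];print("diff frac over caddy",(d>25).mean())
```

```text
[0.4453 0.1355 0.0525] [ 5.1041  6.3241 -6.0845] 0.038524828785212954
diff frac over caddy 0.17998647734956053
```

Emit:
apply_moves --increments '[{"translation":[0,0,-0.0003],"angular":[0,0,0],"jaw":0.8},{"translation":[0,0,-0.0006],"angular":[0,0,0],"jaw":0.8},{"translation":[0,-0.0001,-0.0009],"angular":[0,0,0],"jaw":0.8},{"translation":[0,-0.0001,-0.0012],"angular":[0,0,0],"jaw":0.8},{"translation":[0,-0.0001,-0.0015],"angular":[0,0,0],"jaw":0.8}]'

```text
t: 21.37
position: [0.4455, 0.1355, 0.0539]
eef_rot: [-0.002, 0.801, -0.599, 0.001]
force: [5.7, 9.2, -7.0]
grip_width: 0.0384
```

Run:
```python
from h import *
s=read_camera("side");S=read_state();print(S["position"],S["force"],S["grip_width"])
o=cv2.imread("pics/side0.png");d=cv2.absdiff(o,s["img"]).max(2)[160:245,225:312];print("diff frac over caddy",(d>25).mean())
```

```text
[0.4455 0.1355 0.054 ] [ 5.8639  8.5672 -5.6105] 0.03884162958660606
diff frac over caddy 0.07383367139959432
```

Emit:
apply_moves --increments '[{"translation":[0,0,-0.0003],"angular":[0,0,0],"jaw":0.8},{"translation":[0,0,-0.0006],"angular":[0,0,0],"jaw":0.8},{"translation":[0,0,-0.0009],"angular":[0,0,0],"jaw":0.8},{"translation":[0,0,-0.0012],"angular":[0,0,0],"jaw":0.8},{"translation":[0,0,-0.0012],"angular":[0,0,0],"jaw":0.8}]'

```text
t: 21.83
position: [0.4456, 0.1355, 0.0545]
eef_rot: [-0.002, 0.801, -0.599, 0.001]
force: [9.1, 7.6, -16.6]
grip_width: 0.038
```

Run:
```python
from h import *
s=read_camera("side");S=read_state();print(S["position"],S["force"],S["grip_width"])
o=cv2.imread("pics/side0.png");d=cv2.absdiff(o,s["img"]).max(2)[160:245,225:312];print("diff frac over caddy",(d>25).mean())
```

```text
[0.4455 0.1355 0.0545] [  8.9347   8.5997 -16.067 ] 0.038473838116860906
diff frac over caddy 0.012846517917511832
```

The stop is reached: 16 N and the lid image matches the shut one. I'll press 1 mm more to be sure, then open and withdraw.

Emit:
apply_moves --increments '[{"translation":[0,0,-0.0005],"angular":[0,0,0],"jaw":0.8},{"translation":[0,0,-0.001],"angular":[0,0,0],"jaw":0.8},{"translation":[0,0,-0.001],"angular":[0,0,0],"jaw":0.8}]'

```text
t: 22.13
position: [0.4455, 0.1355, 0.0547]
eef_rot: [-0.002, 0.801, -0.599, 0.0]
force: [14.2, 9.6, -27.9]
grip_width: 0.0375
```

Emit:
apply_moves --increments '[{"translation":[0,0,0],"angular":[0,0,0],"jaw":0.2},{"translation":[0,0,0],"angular":[0,0,0],"jaw":0.2},{"translation":[0,0,0],"angular":[0,0,0],"jaw":0.2},{"translation":[0,0,0],"angular":[0,0,0],"jaw":0.2},{"translation":[0,0,0],"angular":[0,0,0],"jaw":0.2}]'

```text
t: 22.55
position: [0.4447, 0.1346, 0.0561]
eef_rot: [-0.0, 0.801, -0.598, 0.0]
force: [0.5, 0.3, -0.2]
grip_width: 0.0681
```

Emit:
apply_moves --increments '[{"translation":[0,0,-0.01],"angular":[0,0,0],"jaw":0.2},{"translation":[0,0,-0.035],"angular":[0,0,0],"jaw":0.2},{"translation":[0,0,-0.065],"angular":[0,0,0],"jaw":0.2},{"translation":[0,0,-0.1],"angular":[0,0,0],"jaw":0.2},{"translation":[0,0,-0.13],"angular":[0,0,0],"jaw":0.2}]'

```text
t: 22.97
position: [0.4444, 0.1346, 0.1887]
eef_rot: [-0.0, 0.801, -0.598, 0.001]
force: [0.9, 1.2, 0.2]
grip_width: 0.0683
```

Emit:
apply_moves --increments '[{"translation":[0.02,0.01,0],"angular":[0,0,0],"jaw":0.2},{"translation":[0.05,0.02,0],"angular":[0,0,0],"jaw":0.2},{"translation":[0.08,0.03,0],"angular":[0,0,0],"jaw":0.2},{"translation":[0.11,0.035,0],"angular":[0,0,0],"jaw":0.2},{"translation":[0.13,0.04,0],"angular":[0,0,0],"jaw":0.2}]'

```text
t: 23.38
position: [0.4432, -0.0035, 0.1868]
eef_rot: [-0.0, 0.801, -0.599, 0.001]
force: [-0.2, -0.3, -0.8]
grip_width: 0.0685
```

Run:
```python
from h import *
s=read_camera("side");t=read_camera("top");S=read_state();print(S["t"],S["position"],S["force"],S["qvel"])
for n,c in(("side",s),("top",t)):
    m=mask(c["img"],(0,170,90),(5,255,255))|mask(c["img"],(176,170,90),(180,255,255));print(n,"red",blobs(m,15),"(before: t 300.7,212.3 s 322.5,220.1)")
    o=cv2.imread(f"pics/{n}0.png");d=(cv2.absdiff(o,c["img"]).max(2)>30).astype(np.uint8)*255;print("diff",blobs(d,25))
m=mask(s["img"],(105,90,20),(130,255,255));print("blue side",[b for b in blobs(m,60) if 230<b[1][0]<275])
m=mask(t["img"],(105,90,20),(130,255,255));
for b in blobs(m,25):
    if 200<b[1][0]<255 and 180<b[1][1]<235: print("blue top",b,cast(t,b[1],.086))
```

```text
23.4833 [ 0.4434 -0.0037  0.1867] [ 0.3512 -0.1914  0.1781] [ 0.0684 -0.0017  0.012   0.015   0.0014  0.0544]
side red [([314, 215, 18, 11, 128], [322.5, 220.5])] (before: t 300.7,212.3 s 322.5,220.1)
diff [([329, 0, 245, 291, 32344], [463.8, 123.9]), ([487, 0, 29, 10, 179], [502.2, 3.9]), ([345, 122, 23, 34, 430], [355.0, 136.8]), ([524, 142, 23, 10, 93], [533.3, 146.2]), ([578, 165, 37, 68, 1406], [597.7, 198.9]), ([346, 188, 11, 6, 52], [351.2, 190.7]), ([307, 215, 25, 9, 144], [320.8, 218.8]), ([244, 244, 17, 16, 206], [252.3, 250.7]), ([240, 261, 23, 31, 495], [251.8, 275.8]), ([564, 280, 20, 26, 309], [573.9, 294.4]), ([465, 292, 81, 34, 848], [502.8, 307.8]), ([552, 302, 31, 19, 275], [570.7, 312.2])]
top red [([294, 208, 14, 11, 66], [300.7, 213.0])] (before: t 300.7,212.3 s 322.5,220.1)
diff [([218, 181, 403, 219, 34433], [401.7, 328.7]), ([293, 200, 16, 19, 156], [300.4, 210.6]), ([214, 202, 18, 15, 191], [222.1, 208.9])]
blue side [([244, 244, 18, 39, 427], [252.6, 259.7])]
blue top ([216, 204, 11, 10, 53], [221.1, 209.0]) [0.4528 0.369  0.086 ]
```

Emit:
apply_moves --increments '[{"translation":[0.03,0.01,-0.01],"angular":[0,0,0],"jaw":0.2},{"translation":[0.065,0.02,-0.02],"angular":[0,0,0],"jaw":0.2},{"translation":[0.1,0.03,-0.03],"angular":[0,0,0],"jaw":0.2},{"translation":[0.13,0.04,-0.04],"angular":[0,0,0],"jaw":0.2},{"translation":[0.16,0.05,-0.05],"angular":[0,0,0],"jaw":0.2}]'

```text
t: 23.9
position: [0.4405, -0.1698, 0.237]
eef_rot: [-0.0, 0.802, -0.598, 0.0]
force: [-0.1, -0.5, -0.5]
grip_width: 0.0683
```

Emit:
apply_moves --increments '[{"translation":[0.02,0.006,0],"angular":[0,0,0],"jaw":0.2},{"translation":[0.04,0.012,0],"angular":[0,0,0],"jaw":0.2},{"translation":[0.05,0.015,0],"angular":[0,0,0],"jaw":0.2},{"translation":[0.05,0.015,0],"angular":[0,0,0],"jaw":0.2},{"translation":[0.05,0.015,0],"angular":[0,0,0],"jaw":0.2}]'

```text
t: 24.32
position: [0.4406, -0.2203, 0.2359]
eef_rot: [-0.0, 0.801, -0.598, -0.0]
force: [-0.4, 0.2, 1.0]
grip_width: 0.0682
```

Run:
```python
from h import *
s=read_camera("side");t=read_camera("top");print(read_state()["position"],read_state()["force"])
for n,c in(("side",s),("top",t)):
    o=cv2.imread(f"pics/{n}0.png");d=(cv2.absdiff(o,c["img"]).max(2)>30).astype(np.uint8)*255;print("diff",n,[b for b in blobs(d,10) if b[0][0]<420])
```

```text
[ 0.4407 -0.2198  0.2359] [ 0.8469 -0.4483 -1.2919]
diff side [([378, 0, 68, 125, 4367], [409.4, 43.3]), ([398, 85, 161, 199, 12622], [465.6, 192.6]), ([380, 172, 11, 6, 55], [385.3, 174.2]), ([244, 244, 18, 16, 215], [252.4, 251.0]), ([240, 261, 22, 31, 495], [251.8, 275.7]), ([351, 297, 18, 25, 202], [360.1, 308.8])]
diff top [([300, 170, 7, 3, 12], [303.2, 170.9]), ([252, 173, 369, 227, 32283], [427.6, 320.3]), ([214, 202, 18, 15, 191], [222.1, 208.9]), ([385, 215, 11, 12, 93], [390.3, 220.3]), ([234, 271, 15, 19, 111], [241.7, 280.2]), ([349, 279, 23, 7, 89], [362.3, 281.0]), ([311, 380, 18, 16, 163], [319.4, 388.7])]
```

```bash
python3 -c "
from rig import *
print(sign_off())"
```

```text
the job is handed in; nothing more can be done
None
```

The job is done and handed in at about 24 s. I pressed the red pedal down to its stop (33 N) and the lid opened fully. I then lifted the blue-capped jar straight up out of the right-hand pocket and stood it on the far trivet. Finally I pinched the pedal pad and eased it up over about 5 s until it met its stop (28 N), with the lid shut.

**Last checks:**
- **Lid and pedal:** the final pictures match the starting ones over the caddy and pedal, apart from the missing blue jar.
- **Blue jar:** it stands upright at about (0.453, 0.369), within 4 mm of my estimate of the trivet's centre.
- **Other things:** nothing else moved. The one difference over the salt shaker I put down to the arm passing over it or its shadow. A similar mark over the white-capped jar went away once the arm had moved on.
- **Robot:** it was clear of everything at hand-in.

**What did not go to plan:**
- My first move was written in millimetres instead of metres. The step limit clipped it to about 210 mm along the intended line, and it touched nothing.
- Three calls were refused for a missing field and had no effect.
- The side and top cameras disagreed by about 7 mm on the trivet's position, so I used the average.

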